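# Tip the weight case onto its base and dock it

### The arm

A 7-joint arm with a two-finger parallel gripper is mounted at the origin on a cart in front of the work surface, level with it; the furniture and walls round the work are solid. World frame = base frame: x ahead of the robot, y to its left, z up, the work surface at z = 0. Lengths are in mm, angles in rad, forces in N, time in s.
With the tool pointing down it reaches from about 425 to 825 mm from the base axis. Payload 3.6 kg.
Tool frame: the origin (TCP) lies midway between the tips of the shut fingers; the grasp point (between the pads) lies 19 mm behind it; z points along the fingers, y is the line along which they close (so a half turn about z gives the same grasp; the last joint's range is limited). The gripper opens to 93 mm and grips with 3 to 60 N. Pads are 15 mm wide; open, the fingers measure 128 mm over their backs; the gripper's body (75 mm by 188 mm) begins 65 mm behind the grasp point.
Start: joints at [-1.282, 0.615, -0.013, 1.423, 0.008, 1.103, -0.04], TCP at [201.841, 617.837, 218.64] pointing down, gripper open.
Joint ranges: [-3.12, 3.12], [-0.3, 2.06], [-1.34, 1.32], [0.26, 2.42], [-1.36, 4.5], [0.01, 1.98], [-2.84, 2.84]. Speed limits (rad/s): [2.79, 2.79, 3.14, 3.14, 3.14, 3.14, 3.14].

### API

Orientations are given as a rotation vector (axis times angle).
In Python, from workcell import readout, cams, ctrl gives the robot as it stands. The module is installed in compiled form; this text tells all that it offers.
- The arm moves only by the tool play_rows, never from a script. Its argument "moves" is a list of rows, each a list of 3 entries, a list of its own where there are three numbers: the shift along the tool's x, y, z as a fraction of full scale, then the turn, a rotation vector about the tool's x, y, z as a fraction of full scale, then the closure, from 0 (fully open) to 1 (shut). In form: [[[dx, dy, dz], [wx, wy, wz], hand], ...]. A call has 1 to 10 rows; each row shifts and turns the commanded pose from where the row before left it, along the tool's axes as they then stand; what a row does not reach is not made up. Full scale, the value 1, is 100 cm for a shift and 180 degrees for a turn. A row lasts 1/12 s, in which the tool goes at most 41.7 mm and 7.16 degrees, less where a joint would pass 70% of its speed; a pose out of reach is approached as far as the arm can. A call with a number of a shift or a turn outside -1 to 1 is refused whole. A call with a gripper value outside its range is refused whole. The fingers move at their own pace and stop on an object; the grip force is fixed at half the most. Time passes only in rows, so rows that do not move let the fingers close. It gives the time, the measured TCP pose, the force, the opening and the grip force at its end, in the units of the state.
- readout.read_state(): the state, without advancing time (a new reading comes with each control period).
- cams.grab_frame(name): name is "scene" or "top" or "wrist"; returns (picture, depth): 384x512x3 uint8, red, green, blue; 384x512 float32, mm along the optical axis (not along the pixel's ray), 0 where there is no reading.
- cams.camera_params(name): a dict with "fx", "fy", "cx", "cy" (pixels), "eye" and "attitude" of the camera in the world. Camera axes: x right, y down, z forward; pixel columns grow to the right and rows downward; lengths in mm; the calibration is good to about 2 mm. A picture is of the moment at which its call begins: read the wrist's pose just before it. camera_params takes no time and is no camera call; for the wrist camera it gives the pose at the moment of the call.
- ctrl.hand_in(): hands the job in; it is judged then, once.
The state is a dict: "time_s": time; "joint_pos": joint angles; "qd": joint speeds; "joint_efforts": joint torques, N m; "position": TCP position; "ee_rot": TCP orientation; "ft_force": force on the tool from outside, world axes, zero at the start; "moment": the same for the moment, N m; "finger_gap": finger opening in mm; "gripper_force": force on a finger pad.
Only numpy, scipy, OpenCV 4.12 (cv2) and the standard library are available. Lean on these libraries where they do the work, as an engineer would, in place of code of your own. Each camera call takes 0.05 s, during which the arm holds its last target. There are 200 camera calls.

### The job

The wooden weight case was left standing on end in front of its docking rails. Without picking it up, push it high on its lid side so that it topples onto its base, lid up, towards the rails; then slide it along the bench between the rails until it meets the sprung buffer, and press it home gently with about 10 N for a second. Leave it lying there against the buffer, and do not disturb the other things on the bench.

Things in the scene. Friction and masses are not known exactly. Their poses are not given: they have to be found in the camera images.
- case: Brown wooden weight case, lid shut and fixed, 72 (own x) x 110 (own y) x 41 mm (own z), 0.2 to 0.4 kg. Origin: centre of its base; own z runs from base out through lid. Starts standing on an end, own y up, origin 55 mm high, base facing the rails' mouth (within 0.12 rad, 10 mm). Once toppled it lies with own y along the rails. Slides on the bench with 1 to 3 N.
- case_push (a point): Point in the middle of the lid face, 90 mm above the bench while the case stands: the place to push (towards the base side). Fingertips at this height tip the case about the lower edge of its base; it falls by itself beyond about 0.36 rad of lean, and may hop a centimetre on landing. Pushed low, it only skids.
- dock: Fixed pair of aluminium guide rails, 16 mm high, 76 mm apart inside, parallel from own y = -45 mm to +104 mm, no floor between them. Origin on the bench midway between the rails; own y is the direction of insertion, own x across, z up. Beyond +103 mm a low bridge joins them and carries the buffer.
- dock_mouth (a point): Middle of the flared mouth of the rails, on the bench, 79 mm before the dock's origin. The flare is about 100 mm wide inside here (130 mm outside) and narrows to 76 mm in 34 mm.
- buffer: Blue block 44 x 26 x 36 mm at the rails' end, axes as the dock, origin on the centre line 123 mm past the dock's origin. A spring pin with black rubber tip, 27 mm up, points to the mouth. Its sleeve is at an unknown setting: the tip stands 45 to 75 mm before the block's origin, so the case meets it with its origin 7 mm before to 23 mm past the dock's. Feel for it.
- buffer_axis (a point): On the pin's axis at the block's front face (13 mm before its origin), 27 mm above the bench. The pin is an oil-damped spring: 4 N per mm of travel (10 mm at most) plus 2 N per 10 mm/s, so meet it at 10 mm/s or less. Over 20 N harms it. When let go it eases the case back a few mm until friction holds it, still touching.
- ptfe_tape: White roll of thread tape with a blue core, 52 mm across, 14 mm high. Bystander.
- union_brass: Brass pipe union, 21 x 18 x 28 mm. Bystander.
- spanner: Steel spanner, 144 x 26 x 7 mm, lying flat. Bystander.
- beaker: Clear beaker, 49 mm across, 56 mm high. Bystander.
- crucible: Pale ceramic crucible, 38 mm across, 30 mm high. Bystander.
- stopper_blue: Blue stopper, 26 mm across, 28 mm high. Bystander.
Not all that is in view belongs to the job. Of the things that look like the case, the larger one is meant.

How it is judged:
By the outcome, as a careful person would: the job done as asked, in the order asked, and still so for the second after the job is handed in, with the robot touching nothing.
It also fails if it takes over 72 s, if anything falls off the work surface, if the arm or the gripper's body presses on something with over 40 N, if the wrist force passes 120 N, or if a joint passes its speed limit or range.

## Working session

There is one attempt and no reset: what is moved stays moved. The work goes in short steps, Python scripts to look and compute and a tool call to move; the robot and the scene stay as the last step left them, time stands still between calls to the robot, and variables do not carry over. Pictures are saved under pics/ and viewed, at most 10 in all, crops included, and the job is handed in when it is done.

Besides the shell and the picture viewer there is one more tool, called after "Call:" as name(argument=value, ...) on one line, values as JSON. play_rows: Moves the arm, as the interface text tells. Shift numbers are shares of 100 cm and turn numbers shares of 180 degrees, none past 1 either way. Its arguments: {"type":"object","properties":{"moves":{"type":"array"}},"required":["moves"]}

```bash
mkdir -p pics; cat > h.py <<'E'
import numpy as np, cv2
from scipy.spatial.transform import Rotation as R
from workcell import readout, cams, ctrl
E
python3 - <<'E'
from h import *
s=readout.read_state(); print({k:np.round(v,3) for k,v in s.items()})
ims=[]
for n in ["scene","top"]:
    im,d=cams.grab_frame(n); p=cams.camera_params(n); print(n,p)
    np.savez(n+"0.npz",im=im,d=d); cv2.imwrite(f"pics/{n}0.png",im[:,:,::-1])
E
```

```text
{'time_s': np.float64(0.0), 'joint_pos': array([-1.282,  0.616, -0.013,  1.425,  0.008,  1.103, -0.04 ]), 'qd': array([-0.002, -0.001,  0.   , -0.   ,  0.002,  0.   ,  0.001]), 'joint_efforts': array([ 0.0000e+00, -4.5894e+01,  2.0900e-01, -1.6574e+01, -6.1000e-02,
        2.1000e-02,  0.0000e+00]), 'position': array([201.627, 617.093, 217.489]), 'ee_rot': array([-0.494, -3.102,  0.004]), 'ft_force': array([0.437, 0.212, 0.074]), 'moment': array([ 0.058, -0.046, -0.017]), 'gripper_force': np.float64(0.0), 'finger_gap': np.float64(92.979)}
scene {'fx': 489.85955282771147, 'fy': 489.85955282771147, 'cx': 259.4412775014341, 'cy': 200.1530542101732, 'eye': array([-204.68250984, 1130.36807817, 1193.99615377]), 'attitude': array([-0.83216395,  2.52414901, -1.14704078])}
top {'fx': 356.9118925312535, 'fy': 356.9118925312535, 'cx': 252.4362034587448, 'cy': 193.71338649542233, 'eye': array([ 466.86922859,  101.84785618, 1203.45900542]), 'attitude': array([-2.19190762,  2.17297407, -0.10425351])}
```

View pics/scene0.png

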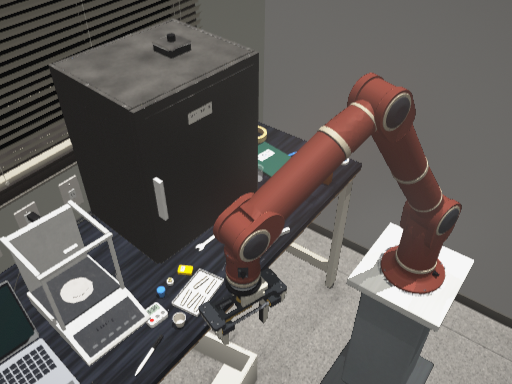

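View pics/top0.png

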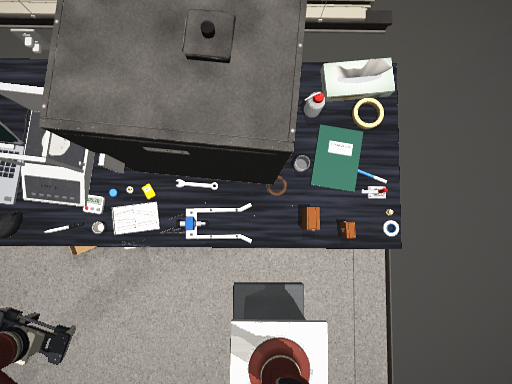

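Top view: dock at (185–252, 205–243) with the blue buffer at the left end and the mouth to the right. The case is at about (312,217), and the smaller look-alike is at (348,228). The tool starts at far left, and a tall cabinet stands above the row of the dock.

```bash
cat >> h.py <<'E'
def world(n,u,v,z=None,d=None,p=None):
    p=p or cams.camera_params(n); u=np.atleast_1d(u).astype(float); v=np.atleast_1d(v).astype(float)
    r=np.stack([(u-p['cx'])/p['fx'],(v-p['cy'])/p['fy'],np.ones_like(u)],-1)
    w=R.from_rotvec(p['attitude']).apply(r)
    t=(z-p['eye'][2])/w[:,2] if d is None else np.atleast_1d(d)
    return p['eye']+w*t[:,None]
E
python3 - <<'E'
from h import *
a=np.load("top0.npz"); im,d=a['im'],a['d']
c=im[150:255,160:410]; cv2.imwrite("pics/top0c.png",cv2.resize(c[:,:,::-1],None,fx=3.2,fy=3.2,interpolation=cv2.INTER_CUBIC))
v,u=np.mgrid[0:384,0:512]; W=world("top",u.ravel(),v.ravel(),d=d.ravel()).reshape(384,512,3)
h=cv2.cvtColor(im,cv2.COLOR_RGB2HSV)
for nm,m in dict(brown=(h[...,0]<18)&(h[...,1]>120),blue=(h[...,0]>95)&(h[...,0]<125)&(h[...,1]>150)&(h[...,2]>90)).items():
    m=m.astype(np.uint8); m[:150]=0; m[255:]=0
    n,l,st,ce=cv2.connectedComponentsWithStats(m)
    for i in range(1,n):
        if st[i,4]>12:
            w=W[l==i]; print(nm,st[i],'med',np.round(np.median(w,0)),'min',np.round(np.percentile(w,3,0)),'max',np.round(np.percentile(w,97,0)))
            k=w[w[:,2]>w[:,2].max()-6]
            if len(k)>12: r=cv2.minAreaRect(k[:,:2].astype(np.float32)); print('   top',np.round(r[0]),np.round(r[1]),round(r[2],1),round(k[:,2].mean()),len(k))
# cabinet
print('cabinet px', np.round(W[170,[100,180,260,285]]), np.round(W[215,280]))
E
```

```text
brown [268 180  18  15  48] med [578.   2.   2.] min [570. -20.  -2.] max [614.  34.   7.]
   top [586.  -1.] [31. 64.] 33.3 4 24
brown [378 188  10   5  29] med [ 578. -324.   82.] min [ 574. -333.   47.] max [ 585. -321.   90.]
brown [302 207  18  23 404] med [488. -88. 110.] min [ 454. -113.   20.] max [521. -74. 114.]
   top [488. -94.] [38. 67.] 90.0 112 138
brown [339 222  17  17 229] med [ 452. -210.   78.] min [ 430. -232.    5.] max [ 477. -202.   83.]
   top [ 453. -218.] [47. 29.] 0.5 81 84
blue [358 171  15   7  21] med [ 640. -291.    7.] min [ 631. -315.   -1.] max [ 648. -268.   11.]
blue [110 189   7   8  18] med [568. 549.  27.] min [558. 540.  -1.] max [579. 567.  29.]
   top [569. 550.] [20. 20.] 1.4 27 13
blue [185 217   8  13  99] med [469. 296.  42.] min [450. 285.  38.] max [489. 308.  46.]
cabinet px [[646. 609.  -3.]
 [621. 301. 185.]
 [601.  75. 328.]
 [652. -20.   1.]] [499.  -3.   3.]
```

View pics/top0c.png

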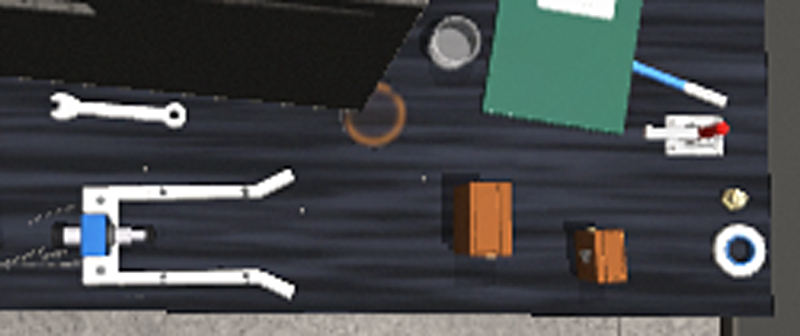

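The crop shows the rails (crop 85–292, 172–297) with the flared mouth to the right. The case's lid seam side faces right, and the look-alike is about 90 mm behind it.

```bash
python3 - <<'E'
from h import *
a=np.load("top0.npz"); im,d=a['im'],a['d']
h=cv2.cvtColor(im,cv2.COLOR_RGB2HSV)
m=((h[...,2]>150)&(h[...,1]<60)).astype(np.uint8); m[:,:183]=0; m[:,255:]=0; m[:200]=0; m[246:]=0
v,u=np.nonzero(m); w=world("top",u,v,z=16.)
print(len(w))
# bars per y column
for lo in range(50,300,20):
    k=w[(w[:,1]>=lo)&(w[:,1]<lo+20)]
    if len(k): 
        c=np.median(k[:,0]); A=k[k[:,0]>470]; B=k[k[:,0]<470]
        print(lo,len(k),A[:,0].mean().round(1),B[:,0].mean().round(1),((A[:,0].mean()+B[:,0].mean())/2).round(1), A[:,0].min().round(), B[:,0].max().round())
print('y range',w[:,1].min(),w[:,1].max())
E
```

```text
686<stdin>:12: RuntimeWarning: Mean of empty slice.
  ret = ret.dtype.type(ret / rcount)
Traceback (most recent call last):
ValueError: zero-size array to reduction operation maximum which has no identity
```

```bash
python3 - <<'E'
from h import *
a=np.load("top0.npz"); im,d=a['im'],a['d']
h=cv2.cvtColor(im,cv2.COLOR_RGB2HSV)
m=((h[...,2]>150)&(h[...,1]<60)).astype(np.uint8); m[:,:183]=0; m[:,255:]=0; m[:200]=0; m[246:]=0
v,u=np.nonzero(m); w=world("top",u,v,z=16.)
mid=np.median(w[:,0]); print(mid,w.min(0),w.max(0))
for lo in range(60,310,20):
    k=w[(w[:,1]>=lo)&(w[:,1]<lo+20)]
    A=k[k[:,0]>475]; B=k[k[:,0]<465]
    if len(A) and len(B): print(lo,len(k),A[:,0].mean().round(1),B[:,0].mean().round(1),((A[:,0].mean()+B[:,0].mean())/2).round(1))
p=cams.camera_params('wrist'); s=readout.read_state()
T=R.from_rotvec(s['ee_rot']); print('wrist cam in tool',T.inv().apply(p['eye']-s['position']),(T.inv()*R.from_rotvec(p['attitude'])).as_matrix().round(3),p['fx'],p['cx'],p['cy']); print('tool axes',T.as_matrix().round(3))
E
```

```text
466.5688962429994 [408.61059812  84.60901834  16.        ] [539.55828679 319.55040557  16.        ]
80 13 526.5 414.3 470.4
100 54 526.7 419.1 472.9
120 55 517.4 426.7 472.1
140 45 515.9 427.8 471.9
160 51 515.3 426.3 470.8
180 48 515.1 425.9 470.5
200 48 514.9 425.8 470.4
220 41 514.8 425.9 470.4
240 61 515.6 425.5 470.5
260 99 504.3 437.0 470.6
280 103 503.2 433.7 468.5
300 68 502.8 435.3 469.0
wrist cam in tool [  72.55857633    0.70210779 -166.38815397] [[ 0.001 -0.965 -0.262]
 [ 1.     0.001  0.   ]
 [-0.    -0.262  0.965]] 322.42170704398285 255.22397915989578 191.62831037479526
tool axes [[-0.951  0.31  -0.001]
 [ 0.31   0.951 -0.002]
 [-0.    -0.002 -1.   ]]
```

```bash
cat >> h.py <<'E'
def sim(rows,pos=None,rot=None):
    s=readout.read_state(); p=np.array(s['position'] if pos is None else pos,float); T=R.from_rotvec(s['ee_rot'] if rot is None else rot)
    out=[]
    for sh,tu in rows:
        p=p+T.apply(np.array(sh)*1000); T=T*R.from_rotvec(np.array(tu)*np.pi); x=T.apply([1,0,0])
        out.append((*p.round(0),np.degrees(np.arctan2(x[1],x[0])).round(1)))
    return out
E
python3 - <<'E'
from h import *
o=sim([[[-.034,-.005,0],[0,0,.0185]]]*20+[[[-.034,-.004,0],[0,0,0.005]]]*5)
for i in (4,9,14,19,24): print(o[i],np.hypot(*o[i][:2]))
E
```

```text
(np.float64(345.0), np.float64(524.0), np.float64(218.0), np.float64(145.3)) 627.37628262471
(np.float64(456.0), np.float64(393.0), np.float64(218.0), np.float64(128.6)) 601.9842190622608
(np.float64(524.0), np.float64(236.0), np.float64(218.0), np.float64(112.0)) 574.6929615020529
(np.float64(545.0), np.float64(66.0), np.float64(219.0), np.float64(95.3)) 548.9817847615711
(np.float64(535.0), np.float64(-105.0), np.float64(219.0), np.float64(90.8)) 545.2063829413592
```

```bash
python3 - <<'E'
from h import *
o=sim([[[-.034,-.014,0],[0,0,.0185]]]*10+[[[-.034,-.003,0],[0,0,0.0185]]]*10+[[[-.034,.001,0],[0,0,0.005]]]*5)
for i in (4,9,14,19,24): print(o[i],np.hypot(*o[i][:2]))
E
```

```text
(np.float64(326.0), np.float64(483.0), np.float64(218.0), np.float64(145.3)) 582.722060677301
(np.float64(407.0), np.float64(319.0), np.float64(218.0), np.float64(128.6)) 517.117008035899
(np.float64(484.0), np.float64(167.0), np.float64(218.0), np.float64(112.0)) 512.0009765615687
(np.float64(515.0), np.float64(-1.0), np.float64(219.0), np.float64(95.3)) 515.0009708728712
(np.float64(530.0), np.float64(-170.0), np.float64(219.0), np.float64(90.8)) 556.5968020030299
```

Call:
play_rows(moves=[[[-0.034, -0.014, 0], [0, 0, 0.0185], 1], [[-0.034, -0.014, 0], [0, 0, 0.0185], 1], [[-0.034, -0.014, 0], [0, 0, 0.0185], 1], [[-0.034, -0.014, 0], [0, 0, 0.0185], 1], [[-0.034, -0.014, 0], [0, 0, 0.0185], 1], [[-0.034, -0.014, 0], [0, 0, 0.0185], 1], [[-0.034, -0.014, 0], [0, 0, 0.0185], 1], [[-0.034, -0.014, 0], [0, 0, 0.0185], 1], [[-0.034, -0.014, 0], [0, 0, 0.0185], 1], [[-0.034, -0.014, 0], [0, 0, 0.0185], 1]])

```text
time_s: 0.93
position: [408.1, 317.3, 218.3]
ee_rot: [1.367, 2.829, -0.001]
ft_force: [0.1, 0.2, 0.0]
finger_gap: 30.6
gripper_force: 0.0
```

Call:
play_rows(moves=[[[-0.034, -0.006, 0], [0, 0, 0.0185], 1], [[-0.034, -0.006, 0], [0, 0, 0.0185], 1], [[-0.034, -0.006, 0], [0, 0, 0.0185], 1], [[-0.034, -0.006, 0], [0, 0, 0.0185], 1], [[-0.034, -0.006, 0], [0, 0, 0.0185], 1], [[-0.034, -0.006, 0], [0, 0, 0.0185], 1], [[-0.034, -0.006, 0], [0, 0, 0.0185], 1], [[-0.034, -0.006, 0], [0, 0, 0.0185], 1], [[-0.034, -0.006, 0], [0, 0, 0.0185], 1], [[0, 0, 0], [0, 0, 0.0185], 1]])

```text
time_s: 1.77
position: [488.1, 13.6, 218.9]
ee_rot: [2.132, 2.302, -0.006]
ft_force: [-0.1, 0.0, 0.2]
finger_gap: 0.8
gripper_force: 0.0
```

```bash
python3 - <<'E'
from h import *
p=cams.camera_params('wrist'); im,d=cams.grab_frame('wrist'); np.savez('w0.npz',im=im,d=d,**p)
cv2.imwrite("pics/w0.png",im[:,:,::-1])
v,u=np.mgrid[0:384,0:512]; W=world("w",u.ravel(),v.ravel(),d=d.ravel(),p=p).reshape(384,512,3)
h=cv2.cvtColor(im,cv2.COLOR_RGB2HSV)
m=((h[...,0]<18)&(h[...,1]>110)&(d>0)).astype(np.uint8)
n,l,st,ce=cv2.connectedComponentsWithStats(m)
for i in range(1,n):
    if st[i,4]>200:
        w=W[l==i]; print(st[i],np.percentile(w,2,0).round(),np.percentile(w,98,0).round())
        k=w[w[:,2]>np.percentile(w[:,2],98)-5]; r=cv2.minAreaRect(k[:,:2].astype(np.float32)); print('  top',np.round(r[0],1),np.round(r[1],1),round(r[2],2),k[:,2].mean().round(1),len(k))
E
```

```text
(no output)
```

View pics/w0.png

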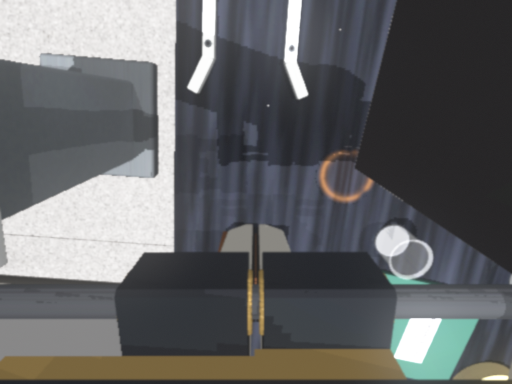

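The wrist view shows the dock's mouth rails at top (207,60) and (293,60). The gripper hides the case, so I move back beyond it.

Call:
play_rows(moves=[[[-0.035, 0, 0], [0, 0, 0.0095], 1], [[-0.035, 0, 0], [0, 0, 0.0095], 1], [[-0.035, 0, 0], [0, 0, 0.0095], 1], [[-0.035, 0, 0], [0, 0, 0], 1], [[-0.035, 0, 0], [0, 0, 0], 1], [[0, 0, 0], [0, 0, 0], 1], [[0, 0, 0], [0, 0, 0], 1]])

```text
time_s: 2.4
position: [494.9, -153.3, 218.4]
ee_rot: [-2.221, -2.222, 0.001]
ft_force: [0.1, 0.6, -0.2]
finger_gap: 0.4
gripper_force: 0.0
```

```bash
python3 - <<'E'
from h import *
s=readout.read_state(); print(s['position'],R.from_rotvec(s['ee_rot']).as_matrix().round(3).tolist())
p0=dict(np.load('w0.npz')); h=cv2.cvtColor(p0['im'],cv2.COLOR_RGB2HSV)
m=(h[...,2]>190)&(h[...,1]<40); m[105:]=0; m[:,:183]=0; m[:,320:]=0
v,u=np.nonzero(m); w=world('w',u,v,z=16.,p=p0); print(w.min(0),w.max(0))
for lo in range(90,300,10):
    k=w[(w[:,1]>=lo)&(w[:,1]<lo+10)]; A=k[k[:,0]>472]; B=k[k[:,0]<472]
    if len(A)and len(B): print(lo,[x.round(1) for x in (A[:,0].min(),A[:,0].max(),B[:,0].min(),B[:,0].max(),(A[:,0].mean()+B[:,0].mean())/2)])
p=cams.camera_params('wrist'); im,d=cams.grab_frame('wrist'); np.savez('w1.npz',im=im,d=d,**p)
cv2.imwrite("pics/w1.png",im[:,:,::-1])
v,u=np.mgrid[0:384,0:512]; W=world("w",u.ravel(),v.ravel(),d=d.ravel(),p=p).reshape(384,512,3)
h=cv2.cvtColor(im,cv2.COLOR_RGB2HSV)
m=((h[...,0]<18)&(h[...,1]>110)&(d>0)).astype(np.uint8)
n,l,st,ce=cv2.connectedComponentsWithStats(m)
for i in range(1,n):
    if st[i,4]>200:
        w=W[l==i]; print(st[i],np.percentile(w,2,0).round(),np.percentile(w,98,0).round())
        k=w[w[:,2]>np.percentile(w[:,2],98)-5]; r=cv2.minAreaRect(k[:,:2].astype(np.float32)); print('  top',np.round(r[0],1),np.round(r[1],1),round(r[2],2),k[:,2].mean().round(1),len(k))
E
```

```text
[ 494.87645236 -153.27986588  218.35712489] [[-0.001, 1.0, -0.001], [1.0, 0.001, -0.0], [-0.0, -0.001, -1.0]]
[408.28913804  93.15941203  16.        ] [538.46547246 191.24752024  16.        ]
90 [np.float64(526.5), np.float64(537.5), np.float64(408.3), np.float64(421.3), np.float64(472.9)]
100 [np.float64(522.0), np.float64(538.5), np.float64(409.3), np.float64(425.4), np.float64(473.6)]
110 [np.float64(516.6), np.float64(534.0), np.float64(413.4), np.float64(430.3), np.float64(473.4)]
120 [np.float64(512.4), np.float64(528.5), np.float64(418.5), np.float64(434.2), np.float64(473.1)]
130 [np.float64(509.5), np.float64(524.1), np.float64(422.2), np.float64(434.2), np.float64(472.4)]
140 [np.float64(509.2), np.float64(523.0), np.float64(422.9), np.float64(433.8), np.float64(472.3)]
150 [np.float64(509.2), np.float64(522.7), np.float64(421.5), np.float64(434.3), np.float64(472.0)]
160 [np.float64(509.0), np.float64(522.5), np.float64(421.2), np.float64(434.7), np.float64(471.7)]
170 [np.float64(508.8), np.float64(522.2), np.float64(421.0), np.float64(434.5), np.float64(471.7)]
180 [np.float64(508.4), np.float64(522.0), np.float64(421.7), np.float64(434.1), np.float64(471.6)]
[324   0  44  49 276] [569. -20.  -1.] [616.  26.   2.]
  top [587.1  -2.1] [25.9 62. ] 45.74 0.7 276
[ 205   96   85   50 4074] [ 455. -113.  108.] [521. -74. 112.]
  top [488.2 -93.3] [69.7 39.3] 0.06 110.2 4017
[ 190  206   52   47 1482] [ 430. -226.   10.] [ 478. -200.   81.]
  top [ 466.6 -176.7] [123.4  37.2] 59.88 86.1 833
```

View pics/w1.png

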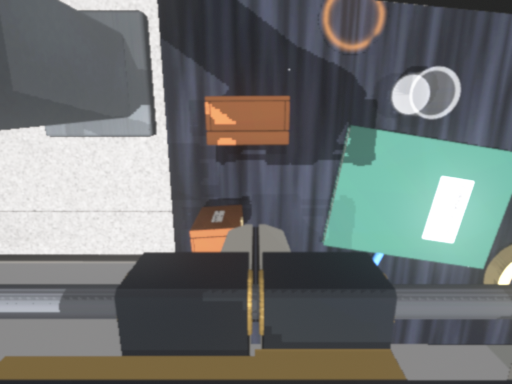

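The wrist view shows the case top clearly at (205–290, 96–145), with the centre at (488,-93), yaw about 0 and size 70x39, as it should be. The decoy is at (218,230). The dock axis is x ≈ 472−0.016(y−160). I descend behind the lid now.

Call:
play_rows(moves=[[[0.002, -0.002, 0.03], [0, 0, 0], 1], [[0.002, -0.002, 0.03], [0, 0, 0], 1], [[0.002, -0.002, 0.03], [0, 0, 0], 1], [[0.002, -0.001, 0.03], [0, 0, 0], 1], [[0, 0, 0.01], [0, 0, 0], 1], [[0.005, 0, 0], [0, 0, 0], 1], [[0.005, 0, 0], [0, 0, 0], 1], [[0.004, 0, 0], [0, 0, 0], 1], [[0.004, 0, 0], [0, 0, 0], 1], [[0.003, 0, 0], [0, 0, 0], 1]])

```text
time_s: 3.28
position: [489.3, -122.4, 90.1]
ee_rot: [2.215, 2.224, 0.003]
ft_force: [0.3, -0.9, 0.4]
finger_gap: 0.8
gripper_force: 0.4
```

Call:
play_rows(moves=[[[0.004, 0, 0], [0, 0, 0], 1], [[0.004, 0, 0], [0, 0, 0], 1], [[0.004, 0, 0], [0, 0, 0], 1], [[0.004, 0, 0], [0, 0, 0], 1], [[0.004, 0, 0], [0, 0, 0], 1], [[0.004, 0, 0], [0, 0, 0], 1]])

```text
time_s: 3.78
position: [487.9, -98.4, 88.6]
ee_rot: [-2.217, -2.225, 0.0]
ft_force: [0.4, 0.5, -0.0]
finger_gap: 0.3
gripper_force: 0.1
```

Call:
play_rows(moves=[[[0.004, 0, 0], [0, 0, 0], 1], [[0.004, 0, 0], [0, 0, 0], 1], [[0.003, 0, 0], [0, 0, 0], 1], [[0.003, 0, 0], [0, 0, 0], 1]])

```text
time_s: 4.12
position: [487.9, -84.5, 88.6]
ee_rot: [-2.217, -2.225, 0.0]
ft_force: [0.5, 0.8, -0.6]
finger_gap: 0.3
gripper_force: 0.0
```

```bash
cat >> h.py <<'E'
def case(save=None,zmin=None):
    p=cams.camera_params('wrist'); im,d=cams.grab_frame('wrist')
    if save: cv2.imwrite(f"pics/{save}.png",im[:,:,::-1])
    v,u=np.mgrid[0:384,0:512]; W=world("w",u.ravel(),v.ravel(),d=d.ravel(),p=p).reshape(384,512,3)
    h=cv2.cvtColor(im,cv2.COLOR_RGB2HSV)
    m=((h[...,0]<18)&(h[...,1]>110)&(d>0)).astype(np.uint8)
    n,l,st,ce=cv2.connectedComponentsWithStats(m)
    for i in range(1,n):
        if st[i,4]>800:
            w=W[l==i]; print(st[i],np.percentile(w,1,0).round(),np.percentile(w,99,0).round())
            k=w[w[:,2]>np.percentile(w[:,2],90)-5]; r=cv2.minAreaRect(k[:,:2].astype(np.float32)); print('  top',np.round(r[0],1),np.round(r[1],1),round(r[2],2),k[:,2].mean().round(1),len(k))
E
python3 -c "
from h import *
case('w2')"
```

```text
[  180    71   151   157 18549] [454. -96.  33.] [522.   5. 105.]
  top [487.8 -21.7] [69.6 18.4] 0.24 101.3 4767
```

Call:
play_rows(moves=[[[0.003, 0, 0], [0, 0, 0], 1], [[0.003, 0, 0], [0, 0, 0], 1], [[0, 0, 0], [0, 0, 0], 1], [[-0.01, 0, 0], [0, 0, 0], 1], [[-0.01, 0, 0], [0, 0, 0], 1], [[-0.01, 0, 0], [0, 0, 0], 1], [[0, 0, -0.02], [0, 0, 0], 1], [[0, 0, -0.03], [0, 0, 0], 1], [[0, 0, -0.03], [0, 0, 0], 1], [[0, 0, 0], [0, 0, 0], 1]])

```text
time_s: 5.0
position: [491.3, -112.3, 173.7]
ee_rot: [2.215, 2.215, 0.009]
ft_force: [0.4, 0.4, 0.2]
finger_gap: 0.4
gripper_force: 0.0
```

```bash
python3 -c "
from h import *
case('w3')"
```

```text
[ 207    8   84  134 9135] [454. -71.  38.] [522.  37.  42.]
  top [487.7 -16.9] [109.5  70.1] 89.98 40.3 9103
```

View pics/w3.png

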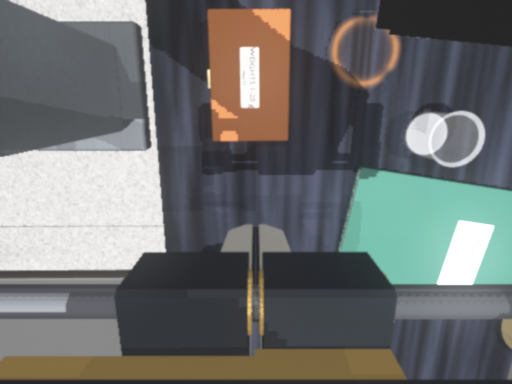

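The case lies flat, lid up, at (208–290, 10–140), with centre (488,-17) and yaw 0. It needs a 13 mm nudge towards -x. I open the fingers and straddle it without gripping.

Call:
play_rows(moves=[[[0.016, 0, 0], [0, 0, 0], 0], [[0.016, 0, 0], [0, 0, 0], 0], [[0.016, 0, 0], [0, 0, 0], 0], [[0.016, 0, 0], [0, 0, 0], 0], [[0.016, 0, 0], [0, 0, 0], 0], [[0.015, 0, 0], [0, 0, 0], 0], [[0, 0, 0.02], [0, 0, 0], 0], [[0, 0, 0.02], [0, 0, 0], 0], [[0, 0, 0.02], [0, 0, 0], 0], [[0, 0, 0.02], [0, 0, 0], 0]])

```text
time_s: 5.88
position: [487.0, -14.9, 86.9]
ee_rot: [-2.219, -2.223, 0.002]
ft_force: [0.8, 0.2, -0.3]
finger_gap: 62.4
gripper_force: 0.0
```

Call:
play_rows(moves=[[[0, 0, 0], [0, 0, 0], 0], [[0, 0, 0], [0, 0, 0], 0], [[0, 0, 0], [0, 0, 0], 0], [[0, 0, 0], [0, 0, 0], 0]])

```text
time_s: 6.22
position: [488.5, -14.5, 89.5]
ee_rot: [2.218, 2.223, 0.002]
ft_force: [0.7, -0.5, -0.4]
finger_gap: 89.2
gripper_force: 0.0
```

```bash
python3 -c "
from h import *
s=[readout.read_state() for i in range(3)]
for x in s: print(x['position'],x['finger_gap'],x['ft_force'])
print(R.from_rotvec(s[0]['ee_rot']).as_matrix().round(3).tolist())
case('w4')"
```

```text
[488.53541436 -14.48781274  89.54212223] 89.24426473364282 [ 0.6582081  -0.48483853 -0.39361637]
[488.53541436 -14.48781274  89.54212223] 89.24426473364282 [ 0.6582081  -0.48483853 -0.39361637]
[488.53541436 -14.48781274  89.54212223] 89.24426473364282 [ 0.6582081  -0.48483853 -0.39361637]
[[-0.002, 1.0, 0.002], [1.0, 0.002, -0.0], [-0.0, 0.002, -1.0]]
[  201   133   105   152 12949] [454. -70.  19.] [522.  38.  42.]
  top [487.9 -16.9] [ 69.8 109.8] 0.37 41.3 12572
```

Call:
play_rows(moves=[[[0, 0, 0.014], [0, 0, 0], 0], [[0, 0, 0.014], [0, 0, 0], 0], [[0, 0, 0.014], [0, 0, 0], 0], [[0, 0, 0.014], [0, 0, 0], 0], [[0, 0, 0.014], [0, 0, 0], 0], [[0, -0.002, 0], [0, 0, 0], 0], [[0, -0.002, 0], [0, 0, 0], 0], [[0, -0.002, 0], [0, 0, 0], 0], [[0, -0.002, 0], [0, 0, 0], 0], [[0, 0, 0], [0, 0, 0], 0]])

```text
time_s: 7.1
position: [479.7, -14.0, 19.5]
ee_rot: [2.218, 2.224, 0.001]
ft_force: [0.1, 0.1, -0.5]
finger_gap: 92.7
gripper_force: 0.0
```

Call:
play_rows(moves=[[[0, -0.002, 0], [0, 0, 0], 0], [[0, -0.002, 0], [0, 0, 0], 0], [[0, -0.002, 0], [0, 0, 0], 0], [[0, -0.002, 0], [0, 0, 0], 0], [[0, -0.002, 0], [0, 0, 0], 0], [[0, -0.002, 0], [0, 0, 0], 0], [[0, -0.002, 0], [0, 0, 0], 0], [[0, 0, 0], [0, 0, 0], 0]])

```text
time_s: 7.77
position: [466.4, -14.2, 19.0]
ee_rot: [2.217, 2.224, 0.002]
ft_force: [2.0, -0.2, 2.0]
finger_gap: 93.0
gripper_force: 1.3
```

```bash
python3 -c "
from h import *
s=readout.read_state(); print(s['position'])
case('w5')"
```

```text
[466.40552544 -14.19899723  18.95973272]
[  203   144   154   140 17575] [444. -27.   9.] [512.  38.  42.]
  top [478.1   4.4] [70.  66.9] 0.19 40.2 16435
[ 211  319  133   38 4751] [ 444. -103.    0.] [512. -49.  42.]
  top [478.7 -32. ] [81.3 69.7] 89.57 40.6 4687
```

Call:
play_rows(moves=[[[0, -0.002, 0], [0, 0, 0], 0], [[0, -0.0015, 0], [0, 0, 0], 0], [[0, 0, 0], [0, 0, 0], 0], [[0, 0.005, 0], [0, 0, 0], 0], [[0, 0.005, 0], [0, 0, 0], 0], [[0, 0, -0.02], [0, 0, 0], 0.3], [[0, 0, -0.03], [0, 0, 0], 0.5], [[-0.005, 0, -0.02], [0, 0, 0], 0.5], [[-0.03, 0, 0], [0, 0, 0], 0.5], [[-0.03, 0, 0], [0, 0, 0], 0.5]])

```text
time_s: 8.65
position: [472.1, -77.4, 89.1]
ee_rot: [-2.21, -2.23, -0.0]
ft_force: [-0.1, 0.5, -0.1]
finger_gap: 64.5
gripper_force: 0.0
```

Call:
play_rows(moves=[[[-0.02, 0, 0], [0, 0, 0], 0.5], [[-0.005, 0, 0], [0, 0, 0], 0.5], [[0, 0, 0], [0, 0, 0], 0.5], [[0, 0, 0], [0, 0, 0], 0.5]])

```text
time_s: 8.98
position: [471.6, -102.7, 88.0]
ee_rot: [-2.215, -2.223, 0.001]
ft_force: [0.2, 0.6, 0.3]
finger_gap: 46.7
gripper_force: 0.0
```

```bash
python3 -c "
from h import *
s=readout.read_state(); print(s['position'],s['finger_gap'],R.from_rotvec(s['ee_rot']).as_matrix().round(3).tolist())
case('w6')"
```

```text
[ 471.60244246 -102.66021604   87.99790157] 46.749127525179034 [[-0.004, 1.0, -0.003], [1.0, 0.004, 0.002], [0.002, -0.003, -1.0]]
[  202     0   117   171 16181] [440. -71.  38.] [508.  30.  42.]
  top [474.3 -20.6] [ 69.8 102.7] 0.35 40.3 16093
[ 195  320   69   36 1693] [ 429. -204.   23.] [ 477. -200.   64.]
  top [ 453.4 -202. ] [49.1  2.6] 4.1 60.2 449
```

Call:
play_rows(moves=[[[0, 0.001, 0.013], [0, 0, -0.005], 0.68], [[0, 0.001, 0.013], [0, 0, 0], 0.68], [[0, 0, 0.013], [0, 0, 0], 0.68], [[0, 0, 0.013], [0, 0, 0], 0.68], [[0, 0, 0.012], [0, 0, 0], 0.68], [[0.005, 0, 0], [0, 0, 0], 0.68], [[0.005, 0, 0], [0, 0, 0], 0.68], [[0.004, 0, 0], [0, 0, 0], 0.68], [[0.003, 0, 0], [0, 0, 0], 0.68], [[0, 0, 0], [0, 0, 0], 0.68]])

```text
time_s: 9.87
position: [474.7, -85.4, 25.2]
ee_rot: [2.198, 2.245, 0.002]
ft_force: [0.5, -0.6, 0.4]
finger_gap: 30.0
gripper_force: 0.0
```

Call:
play_rows(moves=[[[0.002, 0, 0], [0, 0, 0], 0.68], [[0.003, 0, 0], [0, 0, 0], 0.68], [[0.003, 0, 0], [0, 0, 0], 0.68], [[0.003, 0, 0], [0, 0, 0], 0.68], [[0.003, 0, 0], [0, 0, 0], 0.68], [[0.003, 0, 0], [0, 0, 0], 0.68], [[0.003, 0, 0], [0, 0, 0], 0.68], [[0.003, 0, 0], [0, 0, 0], 0.68], [[0.003, 0, 0], [0, 0, 0], 0.68], [[0.003, 0, 0], [0, 0, 0], 0.68]])

```text
time_s: 10.7
position: [473.8, -57.9, 24.7]
ee_rot: [2.2, 2.242, -0.0]
ft_force: [0.8, -4.1, 2.8]
finger_gap: 29.9
gripper_force: 1.8
```

```bash
python3 -c "
from h import *
s=readout.read_state(); print(s['position'],s['finger_gap'],R.from_rotvec(s['ee_rot']).as_matrix().round(3).tolist())
case('w7')"
```

```text
[473.76046836 -57.85523189  24.68744792] 29.854443701467453 [[-0.019, 1.0, 0.0], [1.0, 0.019, -0.0], [-0.0, 0.0, -1.0]]
[  173     0   166   234 30953] [439. -46.  39.] [507.  57.  42.]
  top [473.   5.] [ 70.1 105.7] 0.99 40.3 30847
[ 422   64   76  108 1029] [569. -20.  -1.] [616.  39.   2.]
  top [588.4   4.3] [36.9 62.7] 26.42 0.7 1029
```

Call:
play_rows(moves=[[[0.003, 0, 0], [0, 0, 0], 0.68], [[0.004, 0, 0], [0, 0, 0], 0.68], [[0.004, 0, 0], [0, 0, 0], 0.68], [[0.004, 0, 0], [0, 0, 0], 0.68], [[0.004, 0, 0], [0, 0, 0], 0.68], [[0.004, 0, 0], [0, 0, 0], 0.68], [[0.004, 0, 0], [0, 0, 0], 0.68], [[0.004, 0, 0], [0, 0, 0], 0.68], [[0.004, 0, 0], [0, 0, 0], 0.68], [[0.004, 0, 0], [0, 0, 0], 0.68]])

```text
time_s: 11.58
position: [472.8, -18.5, 24.6]
ee_rot: [-2.2, -2.242, 0.0]
ft_force: [0.6, -2.6, 1.9]
finger_gap: 29.3
gripper_force: 1.5
```

Call:
play_rows(moves=[[[0.003, 0, 0], [0, 0, 0], 0.68], [[0.003, 0, 0], [0, 0, 0], 0.68], [[0.003, 0, 0], [0, 0, 0], 0.68], [[0.003, 0, 0], [0, 0, 0], 0.68], [[0.003, 0, 0], [0, 0, 0], 0.68], [[0.003, 0, 0], [0, 0, 0], 0.68]])

```text
time_s: 12.08
position: [472.5, -0.7, 24.6]
ee_rot: [-2.2, -2.242, 0.0]
ft_force: [0.3, -2.5, 0.6]
finger_gap: 29.5
gripper_force: 1.3
```

```bash
python3 -c "
from h import *
s=readout.read_state(); print(s['position'],s['finger_gap'],s['ft_force'])
case('w8')"
```

```text
[472.47756772  -0.69886671  24.58167035] 29.520004885810955 [ 0.28075004 -2.5055916   0.60987983]
[  174     0   165   234 30928] [438.  11.  39.] [506. 114.  42.]
  top [471.8  62.3] [ 70.1 105.4] 0.98 40.3 30850
```

View pics/w8.png

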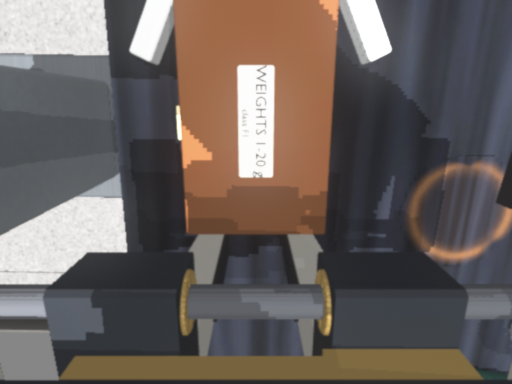

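The case is in the mouth, with flares at (155,30) and (365,30) either side, and it is nearly centred. I carry on.

Call:
play_rows(moves=[[[0.003, 0.0005, 0], [0, 0, 0], 0.68], [[0.003, 0.0005, 0], [0, 0, 0], 0.68], [[0.003, 0, 0], [0, 0, 0], 0.68], [[0.003, 0, 0], [0, 0, 0], 0.68], [[0.003, 0, 0], [0, 0, 0], 0.68], [[0.003, 0, 0], [0, 0, 0], 0.68], [[0.003, 0, 0], [0, 0, 0], 0.68], [[0.003, 0, 0], [0, 0, 0], 0.68], [[0.003, 0, 0], [0, 0, 0], 0.68], [[0.003, 0, 0], [0, 0, 0], 0.68]])

```text
time_s: 12.97
position: [472.9, 29.4, 24.6]
ee_rot: [-2.2, -2.242, 0.0]
ft_force: [-0.2, -1.3, -1.3]
finger_gap: 29.9
gripper_force: 0.8
```

Call:
play_rows(moves=[[[0.003, 0, 0], [0, 0, 0], 0.68], [[0.003, 0, 0], [0, 0, 0], 0.68], [[0.003, 0, 0], [0, 0, 0], 0.68], [[0.003, 0, 0], [0, 0, 0], 0.68], [[0.003, 0, 0], [0, 0, 0], 0.68], [[0.003, 0, 0], [0, 0, 0], 0.68], [[0.003, 0, 0], [0, 0, 0], 0.68], [[0.003, 0, 0], [0, 0, 0], 0.68], [[0.003, 0, 0], [0, 0, 0], 0.68], [[0.003, 0, 0], [0, 0, 0], 0.68]])

```text
time_s: 13.8
position: [472.5, 59.3, 24.6]
ee_rot: [-2.2, -2.242, 0.0]
ft_force: [0.6, -1.5, -0.9]
finger_gap: 29.8
gripper_force: 0.6
```

Call:
play_rows(moves=[[[0.003, 0, 0], [0, 0, 0], 0.68], [[0.003, 0, 0], [0, 0, 0], 0.68], [[0.003, 0, 0], [0, 0, 0], 0.68], [[0.003, 0, 0], [0, 0, 0], 0.68], [[0.003, 0, 0], [0, 0, 0], 0.68], [[0.003, 0, 0], [0, 0, 0], 0.68], [[0.003, 0, 0], [0, 0, 0], 0.68], [[0.003, 0, 0], [0, 0, 0], 0.68], [[0.002, 0, 0], [0, 0, 0], 0.68], [[0.001, 0, 0], [0, 0, 0], 0.68]])

```text
time_s: 14.63
position: [472.0, 86.4, 24.6]
ee_rot: [-2.2, -2.243, -0.0]
ft_force: [0.5, -1.9, -1.4]
finger_gap: 30.0
gripper_force: 0.7
```

Call:
play_rows(moves=[[[0.0008, 0, 0], [0, 0, 0], 0.68], [[0.0008, 0, 0], [0, 0, 0], 0.68], [[0.0008, 0, 0], [0, 0, 0], 0.68], [[0.0008, 0, 0], [0, 0, 0], 0.68], [[0.0008, 0, 0], [0, 0, 0], 0.68], [[0.0008, 0, 0], [0, 0, 0], 0.68], [[0.0008, 0, 0], [0, 0, 0], 0.68], [[0.0008, 0, 0], [0, 0, 0], 0.68], [[0.0008, 0, 0], [0, 0, 0], 0.68], [[0.0008, 0, 0], [0, 0, 0], 0.68]])

```text
time_s: 15.47
position: [471.8, 94.0, 24.6]
ee_rot: [2.2, 2.242, -0.0]
ft_force: [-0.8, -2.0, -1.1]
finger_gap: 29.7
gripper_force: 0.7
```

```bash
python3 - <<'E'
from h import *
s=readout.read_state(); print(s['position'],s['ft_force'])
im,d=cams.grab_frame('top'); c=im[195:255,170:270]; cv2.imwrite("pics/t2.png",cv2.resize(c[:,:,::-1],None,fx=7,fy=7,interpolation=cv2.INTER_CUBIC))
case('w9')
E
```

```text
[471.84492577  94.03000136  24.64709728] [-0.76091151 -1.99799076 -1.11114211]
[  174     0   164   234 30474] [437. 106.  39.] [505. 209.  42.]
  top [471.2 157.2] [ 69.8 105.4] 0.92 40.3 30458
```

View pics/t2.png

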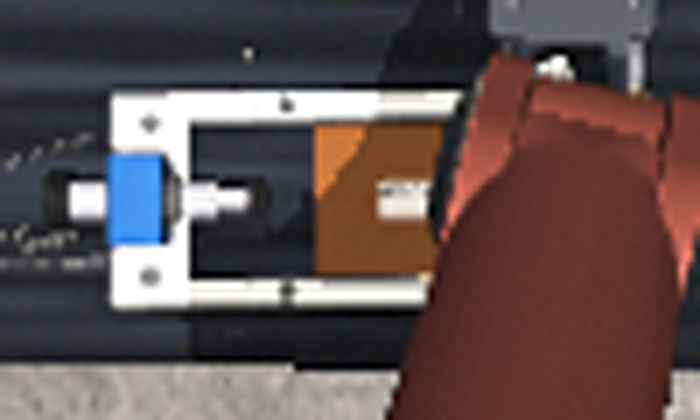

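The top view shows the case front at crop px 315 and the black tip at px 268, so roughly 20 mm remains. I go on slowly.

Call:
play_rows(moves=[[[0.0008, 0, 0], [0, 0, 0], 0.68], [[0.0008, 0, 0], [0, 0, 0], 0.68], [[0.0008, 0, 0], [0, 0, 0], 0.68], [[0.0008, 0, 0], [0, 0, 0], 0.68], [[0.0008, 0, 0], [0, 0, 0], 0.68], [[0.0008, 0, 0], [0, 0, 0], 0.68], [[0.0008, 0, 0], [0, 0, 0], 0.68], [[0.0008, 0, 0], [0, 0, 0], 0.68], [[0.0008, 0, 0], [0, 0, 0], 0.68], [[0.0008, 0, 0], [0, 0, 0], 0.68]])

```text
time_s: 16.4
position: [471.7, 102.0, 24.7]
ee_rot: [2.2, 2.242, -0.0]
ft_force: [-0.4, -1.3, 0.5]
finger_gap: 29.5
gripper_force: 0.9
```

Call:
play_rows(moves=[[[0.0008, 0, 0], [0, 0, 0], 0.68], [[0.0008, 0, 0], [0, 0, 0], 0.68], [[0.0008, 0, 0], [0, 0, 0], 0.68], [[0.0008, 0, 0], [0, 0, 0], 0.68]])

```text
time_s: 16.73
position: [471.7, 105.2, 24.7]
ee_rot: [2.2, 2.242, -0.0]
ft_force: [-0.4, -2.6, 0.5]
finger_gap: 30.2
gripper_force: 1.0
```

Call:
play_rows(moves=[[[0.0008, 0, 0], [0, 0, 0], 0.68], [[0.0008, 0, 0], [0, 0, 0], 0.68]])

```text
time_s: 16.9
position: [471.6, 106.8, 24.7]
ee_rot: [2.2, 2.242, -0.0]
ft_force: [-0.3, -1.6, -0.4]
finger_gap: 29.8
gripper_force: 1.0
```

Call:
play_rows(moves=[[[0.0008, 0, 0], [0, 0, 0], 0.68], [[0.0008, 0, 0], [0, 0, 0], 0.68]])

```text
time_s: 17.07
position: [471.6, 108.4, 24.7]
ee_rot: [2.2, 2.242, -0.0]
ft_force: [-0.7, -0.9, 0.2]
finger_gap: 29.7
gripper_force: 1.0
```

Call:
play_rows(moves=[[[0.0008, 0, 0], [0, 0, 0], 0.68], [[0.0008, 0, 0], [0, 0, 0], 0.68]])

```text
time_s: 17.23
position: [471.5, 110.0, 24.7]
ee_rot: [2.2, 2.242, -0.0]
ft_force: [-0.3, -2.2, -0.1]
finger_gap: 29.7
gripper_force: 1.1
```

Call:
play_rows(moves=[[[0.0008, 0, 0], [0, 0, 0], 0.68], [[0.0008, 0, 0], [0, 0, 0], 0.68]])

```text
time_s: 17.4
position: [471.5, 111.6, 24.7]
ee_rot: [2.2, 2.242, -0.0]
ft_force: [0.5, -2.3, 1.1]
finger_gap: 29.3
gripper_force: 1.1
```

Call:
play_rows(moves=[[[0.0008, 0, 0], [0, 0, 0], 0.68], [[0.0008, 0, 0], [0, 0, 0], 0.68], [[0.0008, 0, 0], [0, 0, 0], 0.68]])

```text
time_s: 17.65
position: [471.5, 114.0, 24.7]
ee_rot: [2.2, 2.242, -0.0]
ft_force: [-1.5, -2.1, 0.7]
finger_gap: 29.7
gripper_force: 1.1
```

Call:
play_rows(moves=[[[0.0008, 0, 0], [0, 0, 0], 0.68], [[0.0008, 0, 0], [0, 0, 0], 0.68], [[0.0008, 0, 0], [0, 0, 0], 0.68]])

```text
time_s: 17.9
position: [471.4, 116.4, 24.7]
ee_rot: [2.2, 2.242, -0.0]
ft_force: [-0.1, -2.2, 0.8]
finger_gap: 29.7
gripper_force: 1.2
```

Call:
play_rows(moves=[[[0.0008, 0, 0], [0, 0, 0], 0.68], [[0.0008, 0, 0], [0, 0, 0], 0.68], [[0.0008, 0, 0], [0, 0, 0], 0.68]])

```text
time_s: 18.15
position: [471.4, 118.2, 24.7]
ee_rot: [2.2, 2.241, -0.001]
ft_force: [0.1, -3.1, 0.1]
finger_gap: 29.8
gripper_force: 2.2
```

Call:
play_rows(moves=[[[0.0006, 0, 0], [0, 0, 0], 0.68], [[0.0004, 0, 0], [0, 0, 0], 0.68]])

```text
time_s: 18.32
position: [471.4, 118.5, 24.7]
ee_rot: [2.201, 2.24, -0.002]
ft_force: [-0.1, -6.2, 1.7]
finger_gap: 29.8
gripper_force: 2.8
```

Call:
play_rows(moves=[[[0.0006, 0, 0], [0, 0, 0], 0.68], [[0.0006, 0, 0], [0, 0, 0], 0.68]])

```text
time_s: 18.48
position: [471.3, 118.9, 24.7]
ee_rot: [2.201, 2.239, -0.003]
ft_force: [0.5, -6.9, 1.7]
finger_gap: 29.8
gripper_force: 3.6
```

Call:
play_rows(moves=[[[0.0006, 0, 0], [0, 0, 0], 0.68], [[0.0006, 0, 0], [0, 0, 0], 0.68], [[0, 0, 0], [0, 0, 0], 0.68]])

```text
time_s: 18.73
position: [471.2, 119.2, 24.7]
ee_rot: [2.201, 2.238, -0.004]
ft_force: [0.1, -7.4, 3.3]
finger_gap: 29.5
gripper_force: 3.9
```

Call:
play_rows(moves=[[[0.0006, 0, 0], [0, 0, 0], 0.68], [[0.0006, 0, 0], [0, 0, 0], 0.68], [[0.0006, 0, 0], [0, 0, 0], 0.68], [[0, 0, 0], [0, 0, 0], 0.68]])

```text
time_s: 19.07
position: [471.1, 119.7, 24.7]
ee_rot: [2.201, 2.236, -0.006]
ft_force: [-1.0, -10.1, 2.1]
finger_gap: 30.3
gripper_force: 5.0
```

Call:
play_rows(moves=[[[0.0006, 0, 0], [0, 0, 0], 0.68], [[0.0004, 0, 0], [0, 0, 0], 0.68], [[0, 0, 0], [0, 0, 0], 0.68], [[0, 0, 0], [0, 0, 0], 0.68], [[0, 0, 0], [0, 0, 0], 0.68], [[0, 0, 0], [0, 0, 0], 0.68], [[0, 0, 0], [0, 0, 0], 0.68], [[0, 0, 0], [0, 0, 0], 0.68]])

```text
time_s: 19.73
position: [471.1, 119.9, 24.7]
ee_rot: [2.202, 2.235, -0.007]
ft_force: [0.5, -11.4, 2.2]
finger_gap: 29.5
gripper_force: 5.6
```

Call:
play_rows(moves=[[[0, 0, 0], [0, 0, 0], 0.68], [[0, 0, 0], [0, 0, 0], 0.68], [[0, 0, 0], [0, 0, 0], 0.68], [[0, 0, 0], [0, 0, 0], 0.68], [[0, 0, 0], [0, 0, 0], 0.68], [[0, 0, 0], [0, 0, 0], 0.68], [[0, 0, 0], [0, 0, 0], 0.68], [[0, 0, 0], [0, 0, 0], 0.68]])

```text
time_s: 20.4
position: [471.1, 120.0, 24.7]
ee_rot: [2.202, 2.235, -0.007]
ft_force: [0.4, -10.9, 2.5]
finger_gap: 29.9
gripper_force: 5.6
```

Held at about 11 N at the tool for over a second. I back off gently, then lift away.

Call:
play_rows(moves=[[[-0.0008, 0, 0], [0, 0, 0], 0.68], [[-0.0008, 0, 0], [0, 0, 0], 0.68], [[-0.0008, 0, 0], [0, 0, 0], 0.68], [[-0.0008, 0, 0], [0, 0, 0], 0.68], [[-0.0008, 0, 0], [0, 0, 0], 0.68], [[-0.0008, 0, 0], [0, 0, 0], 0.68], [[-0.001, 0, 0], [0, 0, 0], 0.68], [[-0.001, 0, 0], [0, 0, 0], 0.68], [[-0.002, 0, 0], [0, 0, 0], 0.68], [[-0.003, 0, 0], [0, 0, 0], 0.68]])

```text
time_s: 21.23
position: [471.4, 114.9, 24.6]
ee_rot: [-2.197, -2.244, -0.002]
ft_force: [0.9, 1.1, 0.8]
finger_gap: 30.1
gripper_force: 0.0
```

Call:
play_rows(moves=[[[-0.01, 0, 0], [0, 0, 0], 0.68], [[-0.02, 0, 0], [0, 0, 0], 0.68], [[-0.02, 0, -0.01], [0, 0, 0], 0.68], [[-0.02, 0, -0.03], [0, 0, 0], 0.68], [[-0.02, 0, -0.03], [0, 0, 0], 0.68], [[-0.02, 0, -0.03], [0, 0, 0], 0.68], [[-0.02, 0, -0.03], [0, 0, 0], 0.68], [[-0.02, 0, -0.01], [0, 0, 0], 0.68], [[0, 0, 0], [0, 0, 0], 0.68], [[0, 0, 0], [0, 0, 0], 0.68]])

```text
time_s: 22.07
position: [474.2, -37.8, 165.1]
ee_rot: [2.203, 2.239, 0.002]
ft_force: [0.3, 0.9, -0.0]
finger_gap: 29.5
gripper_force: 0.0
```

```bash
python3 - <<'E'
from h import *
s=readout.read_state(); print(s['position'],s['ft_force'],abs(s['qd']).max())
im,d=cams.grab_frame('top'); c=im[165:255,100:300]; cv2.imwrite("pics/t3.png",cv2.resize(c[:,:,::-1],None,fx=4,fy=4,interpolation=cv2.INTER_CUBIC))
case('w10')
E
```

```text
[474.24345796 -37.75780578 165.12198129] [ 0.26538059  0.89260218 -0.04301928] 0.049182024927448754
[ 208  320   49   36 1215] [ 431. -204.   13.] [ 477. -200.   67.]
  top [ 454.1 -202. ] [47.6  2.9] 4.14 62.9 278
```

View pics/t3.png

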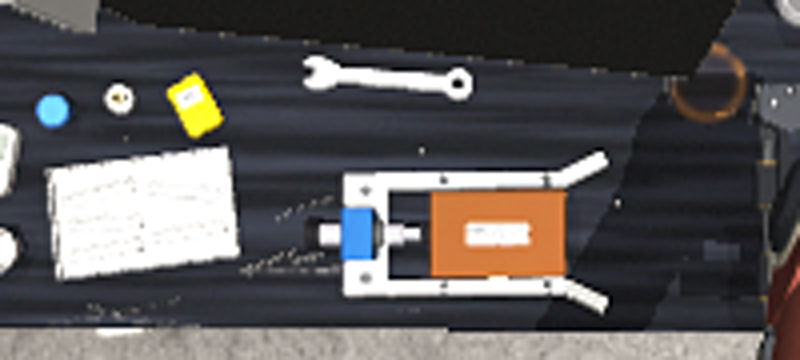

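The case lies lid up between the rails (crop 430–566, 190–276), touching the pin tip at about (425,233). The other things have not moved.

```bash
python3 -c "
from h import *
print(ctrl.hand_in())"
```

```text
the job is handed in; nothing more can be done
None
```

The case was toppled lid up and slid between the rails to the buffer, then pressed for over a second with about 11 N measured at the tool (roughly 2 N of that was sliding friction). I left it lying against the pin, saw no bystander moved in the last top view, and handed the job in at about 22 s; no verdict was returned.

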